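# Line up the paint pots by shade on the display rail

## Robot

A 7-joint arm with a two-finger parallel gripper is mounted at the origin on the work surface. World frame = base frame: x ahead of the robot, y to its left, z up, the work surface at z = 0. Lengths are in m, angles in rad, forces in N, time in s.
With the tool pointing down it reaches from about 0.4 to 0.9 m from the base axis. Payload 5.6 kg.
Tool frame: the origin (TCP) lies midway between the tips of the shut fingers; the grasp point (between the pads) lies 19 mm behind it; z points along the fingers, y is the line along which they close (so a half turn about z gives the same grasp; the last joint's range is limited). The gripper opens to 92 mm and grips with 3 to 60 N. Pads are 20 mm wide; open, the fingers measure 128 mm over their backs; the gripper's body (75 mm by 189 mm) begins 69 mm behind the grasp point.
Start: joints at [-1.177, 0.468, -0.012, 1.603, 0.006, 1.071, -0.056], TCP at [0.275, 0.589, 0.215] pointing down, gripper open.
Joint ranges: [-2.53, 2.53], [-0.31, 2.02], [-1.57, 1.55], [0.28, 2.44], [-1.29, 4.43], [0.15, 1.84], [-2.92, 2.92]. Speed limits (rad/s): [2.57, 2.57, 3.14, 3.14, 3.14, 3.14, 3.14].

## Interface

Orientations are given as a 3x3 rotation matrix whose columns are the frame's x, y, z axes.
In Python, from station import env, effector, solver, viewer, workorder, search_frame, tip_of gives the robot as it stands. Calls block until the motion is done:
- env.reach(position, orientation): joint-space move of the TCP to a pose.
- env.movel(position, frame=None, rate=0.15): straight line of the TCP; frame=None keeps the orientation; rate is the mean speed in m/s.
- env.goto_joints(angles): joint-space move.
- effector.release() and effector.grasp(squeeze=None): open the fingers fully, or close them until they stop; squeeze is the grip in N (None keeps the last).
- env.pause(seconds).
- solver.inverse_kinematics(position, orientation): joint angles nearest the present ones, or None.
- env.sense(): the state.
- viewer.read_camera(name): name is "side" or "top" or "wrist"; returns (picture, depth): 400x640x3 uint8, red, green, blue; 400x640 float32, m along the optical axis (not along the pixel's ray), 0 where there is no reading.
- viewer.camera_info(name): a dict with "intrinsics" (3x3 intrinsics, pixels), "eye" and "rotation" of the camera in the world; the wrist camera has in their place "T_tool_cam" (4x4, takes a point from camera to tool coordinates, whose origin is the TCP and whose axes are the flange's). Camera axes: x right, y up, looking along -z (the intrinsics and any distortion apply to the point x, -y, -z); pixel columns grow to the right and rows downward; lengths in m; the calibration is good to about 2 mm. A picture is of the moment at which its call begins: read the wrist's pose just before it. camera_info takes no time and is no camera call.
A pose or a line that the arm cannot do raises env.PlanningError and nothing moves.
- workorder.finish_job(): hands the job in; it is judged then, once.
Trained networks look in the newest picture that a camera, given by its name, has taken for a name from the list of things; names that differ only in an ending like _2 or _b are one class to them, and where a whole thing is asked for, a point or a joint stands for the part that bears it (a point fixed in the world has none). Each returns a list of dicts, best first, with "score" (0 to 1); they miss things now and then, are a little off and sometimes report something else, mostly with a low value. They report only what shows in the picture. A call takes as long as a camera call. They do not tell look-alikes from the thing itself.
- search_frame(camera, name): "at" ([x, y, z] in m, in world coordinates, good to about 4 mm: the middle of the surface that is visible of it).
- tip_of(camera, name): "at" ([x, y, z] in m, in world coordinates, good to about 4 mm: a listed point, or the origin of a listed thing).
The state is a dict: "t": time; "joint_positions": joint angles; "joint_velocities": joint speeds; "tau": joint torques, N m; "ee_pos": TCP position; "tcp_rot": TCP orientation; "wrist_force": force on the tool from outside, world axes, zero at the start; "moment": the same for the moment, N m; "gripper_width": finger opening in m; "grasp_force": force on a finger pad.
Only numpy, scipy, OpenCV 4.12 (cv2) and the standard library are available. Lean on these libraries where they do the work, as an engineer would, in place of code of your own. Each camera call takes 0.05 s, during which the arm holds its last target. There are 200 camera calls.

## Task

Set the five blue-grey paint pots on the display rail in order of shade, one centred on each round mark: the lightest next to the white end block, then steadily darker to the darkest next to the black end block. Leave them all standing upright, and do not disturb the stapler or the pencil cup.

Things in the scene. Friction and masses are not known exactly. Their poses are not given: they have to be found in the camera images.
- pot_1: Loose closed round paint pot, colour of body and lid: palest, sky-tinted grey-white blue (shade 1 of 5, the lightest); thin brass band under the lid. Upright cylinder 42 mm across, 52 mm tall, 70 to 140 g, all five alike but for shade. Origin: centre of its underside; z up.
- pot_2: Loose closed round paint pot, colour of body and lid: light blue-grey (shade 2 of 5); thin brass band under the lid. Upright cylinder 42 mm across, 52 mm tall, 70 to 140 g, all five alike but for shade. Origin: centre of its underside; z up.
- pot_3: Loose closed round paint pot, colour of body and lid: middle blue-grey (shade 3 of 5); thin brass band under the lid. Upright cylinder 42 mm across, 52 mm tall, 70 to 140 g, all five alike but for shade. Origin: centre of its underside; z up.
- pot_4: Loose closed round paint pot, colour of body and lid: dark slate blue (shade 4 of 5); thin brass band under the lid. Upright cylinder 42 mm across, 52 mm tall, 70 to 140 g, all five alike but for shade. Origin: centre of its underside; z up.
- pot_5: Loose closed round paint pot, colour of body and lid: near-black navy (shade 5 of 5, the darkest); thin brass band under the lid. Upright cylinder 42 mm across, 52 mm tall, 70 to 140 g, all five alike but for shade. Origin: centre of its underside; z up.
- rail: Fixed low display rail of pale wood: 70 mm wide (its x), 420 mm long (its y), flat top 12 mm above the desk. Five flat printed round white marks with brass rims, 48 mm across, on its centre line at y = -132, -66, 0, +66, +132 mm (66 mm pitch). Origin: centre of its underside, on the desk; it may stand turned a little.
- light_end: Fixed white ceramic block on the rail, 60 x 24 x 30 mm tall, marking the light end. It stands at one end of the rail, at rail y = +185 or -185 mm, so 53 mm from the nearest mark; which end varies. Origin: centre of its underside, on the rail's top.
- dark_end: Fixed black block on the rail, 60 x 24 x 30 mm tall, marking the dark end, at the other end from the white block (rail y = -185 or +185 mm). Origin: centre of its underside, on the rail's top.
- stapler: Loose brass-coloured stapler, 140 mm long (its x) x 38 mm x 53 mm tall, a bystander at one side of the work. Origin: centre of its underside.
- pencil_cup: Loose brass pencil cup, foot 72 mm across, with pencils to about 170 mm high and leaning out to about 30 mm from its axis, a bystander at the other side. Origin: centre of its underside.
Mind the look-alikes: they are no part of the job. What is shaped like the pot_5 but orange or purple is not meant.

How it is judged:
By the outcome, as a careful person would: the job done as asked, in the order asked, and still so for the second after the job is handed in, with the robot touching nothing.
It also fails if it takes over 104 s, if anything falls off the work surface, if the arm or the gripper's body presses on something with over 40 N, if the wrist force passes 120 N, or if a joint passes its speed limit or range.

## Working session

There is one attempt and no reset: what is moved stays moved. The work goes in short steps, each a Python script; the robot and the scene stay as the last script left them, time stands still between calls to the robot, and variables do not carry over. Pictures are saved under pics/ and viewed, at most 14 in all, crops included, and the job is handed in when it is done.

```bash
ls; mkdir -p pics; python3 - <<'E'
from station import env, viewer, search_frame, tip_of
import cv2
for c in ("top","side"):
    p,d=viewer.read_camera(c); cv2.imwrite(f"pics/{c}0.png",p[:,:,::-1])
    i=viewer.camera_info(c); print(c,i)
    for n in ("pot_1","rail","light_end","dark_end","stapler","pencil_cup"):
        for r in tip_of(c,n)[:8]: print(n,[round(float(v),3) for v in r["at"]],round(r["score"],2))
print(env.sense()["t"])
E
```

```text
pics
top {'intrinsics': array([[395.47228102,   0.        , 325.32138485],
       [  0.        , 395.47228102, 201.14496785],
       [  0.        ,   0.        ,   1.        ]]), 'eye': array([ 0.46933806, -0.01005574,  0.98810925]), 'rotation': array([[-0.02775344,  0.99889112, -0.03802996],
       [-0.99950474, -0.02829482, -0.01377204],
       [-0.01483282,  0.03762891,  0.99918169]])}
pot_1 [0.371, 0.235, 0.002] 0.82
pot_1 [0.461, 0.22, 0.002] 0.79
pot_1 [0.454, -0.013, 0.001] 0.76
pot_1 [0.477, -0.113, 0.001] 0.73
pot_1 [0.454, 0.296, 0.003] 0.73
pot_1 [0.455, -0.209, -0.003] 0.62
pot_1 [0.472, 0.107, -0.001] 0.54
rail [0.643, -0.054, 0.003] 0.62
light_end [0.657, 0.125, 0.015] 0.5
light_end [0.519, 0.381, -0.005] 0.35
dark_end [0.625, -0.242, 0.01] 0.87
stapler [0.518, 0.38, -0.003] 0.95
pencil_cup [0.543, -0.391, 0.002] 0.88
side {'intrinsics': array([[465.84190366,   0.        , 319.62115314],
       [  0.        , 465.84190366, 194.69819637],
       [  0.        ,   0.        ,   1.        ]]), 'eye': array([ 0.01101739, -0.5857788 ,  0.84537168]), 'rotation': array([[ 0.759577  ,  0.45565956, -0.46413053],
       [-0.65023268,  0.54898708, -0.52517678],
       [ 0.01549985,  0.70070504,  0.71328269]])}
pot_1 [0.368, 0.237, 0.003] 0.92
pot_1 [0.482, -0.113, -0.004] 0.9
pot_1 [0.453, -0.004, 0.0] 0.72
pot_1 [0.461, 0.217, 0.0] 0.71
pot_1 [0.469, 0.104, -0.001] 0.65
pot_1 [0.45, 0.304, -0.002] 0.62
pot_1 [0.453, -0.209, 0.002] 0.58
pot_1 [0.546, -0.395, 0.001] 0.53
rail [0.639, -0.057, 0.001] 0.91
dark_end [0.629, -0.246, 0.008] 0.97
stapler [0.522, 0.382, -0.003] 0.74
pencil_cup [0.549, -0.396, 0.001] 0.66
0.7
```

View pics/top0.png

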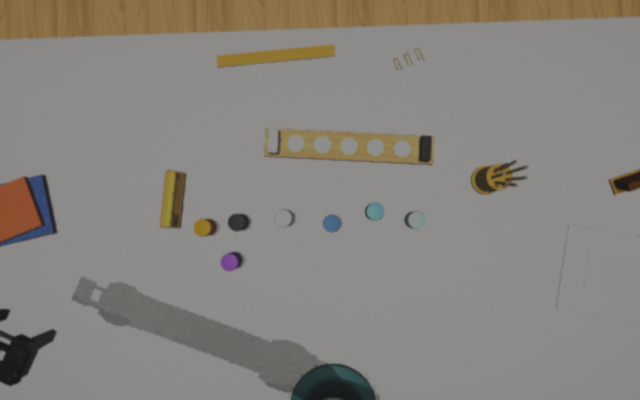

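View pics/side0.png

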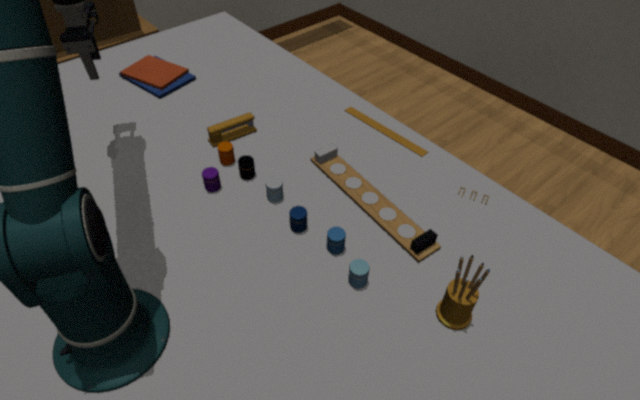

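Top view candidates, as (column, row): near-black (237,222), white (283,218), blue (332,223), mid cyan-blue (375,212) and pale blue (415,220). The look-alikes are orange (204,228) and purple (231,262). The white block is at (272,140) and the black block at (425,148). Next I'll measure all of this and confirm the shades in an enlarged crop.

```bash
cat > h.py <<'E'
import numpy as np, cv2
from station import env, effector, solver, viewer
def cloud(c):
    p,d=viewer.read_camera(c); i=viewer.camera_info(c); K=i["intrinsics"]
    v,u=np.mgrid[:400,:640]
    X=np.stack([(u-K[0,2])/K[0,0]*d,-(v-K[1,2])/K[1,1]*d,-d],-1)@i["rotation"].T+i["eye"]
    X[d==0]=np.nan
    return p,X
def pots(c,seeds):
    p,X=cloud(c); out=[]
    for s in seeds:
        m=(np.hypot(X[...,0]-s[0],X[...,1]-s[1])<.035)&(X[...,2]>.03)
        q=X[m]; zt=np.percentile(q[:,2],85); t=m&(abs(X[...,2]-zt)<.006)
        (cx,cy),r=cv2.minEnclosingCircle(X[t][:,:2].astype(np.float32)); mn=X[t].mean(0)
        out.append((np.round([cx,cy,r,zt,*mn[:2]],4),np.median(p[t],0)))
    return p,X,out
E
python3 - <<'E'
from h import *
S=[(.371,.235),(.461,.22),(.454,-.009),(.479,-.113),(.454,.3),(.455,-.209),(.472,.107)]
im=[]
for c,cr in (("top",(180,120,270,160)),("side",(190,120,260,190))):
    p,X,o=pots(c,S); print(c)
    for a in o: print(*a)
    x,y,w,h=cr; im.append(cv2.resize(p[y:y+h,x:x+w],(540,290 if c=="side" else 300),interpolation=cv2.INTER_CUBIC))
    m=(X[...,2]>.006)&(X[...,2]<.02)&(abs(X[...,0]-.64)<.09)&(abs(X[...,1]+.06)<.25)
    n,l,st,_=cv2.connectedComponentsWithStats(m.astype(np.uint8)); k=1+st[1:,4].argmax(); q=X[l==k]
    print("rail z",np.median(q[:,2]),cv2.minAreaRect(q[:,:2].astype(np.float32)))
    # marks: pale, unsaturated on rail
    hsv=cv2.cvtColor(p,cv2.COLOR_RGB2HSV)
    mk=(cv2.dilate((l==k).astype(np.uint8),np.ones((3,3)))>0)&(hsv[...,1]<60)&(hsv[...,2]>110)
    n,l2,st,cc=cv2.connectedComponentsWithStats(mk.astype(np.uint8))
    for j in range(1,n):
        if st[j,4]>40: print("mark",cc[j].round(1),st[j,4],np.nanmean(X[l2==j],0).round(4))
cv2.imwrite("pics/crop.png",np.vstack(im)[:,:,::-1]); print(env.sense()["t"])
E
```

```text
top
[0.3671 0.2343 0.0211 0.0526 0.367  0.2343] [117.  72. 142.]
[0.4604 0.2158 0.021  0.0527 0.4609 0.2158] [52. 53. 55.]
[ 0.4522 -0.0102  0.0208  0.053   0.4522 -0.0101] [ 74. 101. 131.]
[ 0.4774 -0.1133  0.0208  0.0525  0.4775 -0.1136] [ 96. 134. 140.]
[0.4508 0.2975 0.0209 0.0526 0.4505 0.2969] [143. 113.  39.]
[ 0.4543 -0.2112  0.0209  0.0529  0.4544 -0.2108] [130. 140. 139.]
[0.4678 0.1045 0.0207 0.0528 0.4679 0.1043] [141. 140. 139.]
rail z 0.011590417353752436 ((0.6415495872497559, -0.05847904086112976), (0.4203181564807892, 0.07074113190174103), 85.35566711425781)
mark [341.4 155.6] 370 [ 0.6194 -0.0394  0.0055]
mark [295.5 143. ] 229 [0.6533 0.0737 0.0119]
mark [322.  144.3] 229 [0.6478 0.0077 0.0121]
mark [348.7 145.7] 227 [ 0.6423 -0.0585  0.012 ]
mark [375.1 147.1] 227 [ 0.6371 -0.1236  0.0119]
mark [401.9 148.4] 225 [ 0.6318 -0.1898  0.0118]
side
[0.3662 0.2332 0.0231 0.0541 0.3666 0.2316] [70. 28. 95.]
[0.4631 0.2137 0.0239 0.0542 0.4605 0.2128] [5.5 7.  8. ]
[ 0.4523 -0.0116  0.0224  0.0543  0.451  -0.0133] [21. 44. 73.]
[ 0.4786 -0.1172  0.023   0.0543  0.4763 -0.1166] [ 49.  83. 111.]
[0.452  0.295  0.0222 0.054  0.4504 0.2942] [123.  67.   2.]
[ 0.4534 -0.2121  0.0218  0.0543  0.4528 -0.2138] [ 90. 118. 122.]
[0.4682 0.1021 0.0218 0.054  0.4669 0.1012] [122. 123. 122.]
rail z 0.013358918734312775 ((0.6410883665084839, -0.059620484709739685), (0.42235442996025085, 0.07373885065317154), 85.43600463867188)
mark [381.  191.9] 188 [ 0.6871 -0.0536  0.0027]
mark [337.5 168.1] 132 [0.653  0.0715 0.0137]
mark [353.1 182.2] 146 [0.6478 0.0057 0.0138]
mark [369.5 197.4] 158 [ 0.6416 -0.0601  0.0138]
mark [387.2 213.5] 172 [ 0.6362 -0.1261  0.0139]
mark [406.1 230.5] 193 [ 0.6313 -0.1917  0.0139]
0.8
```

View pics/crop.png

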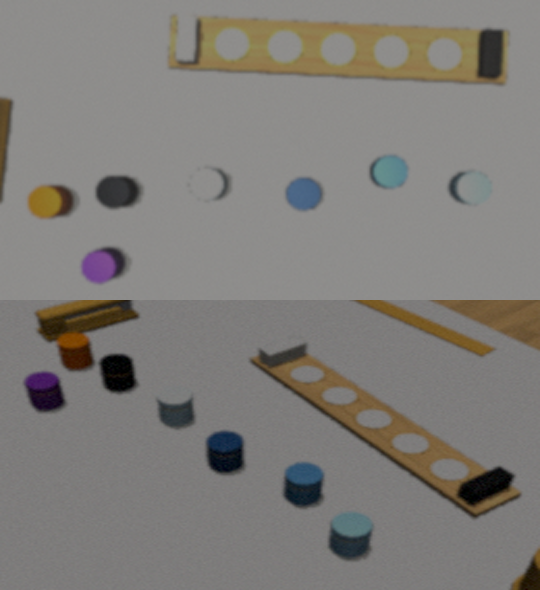

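The crop confirms the shades. From light to dark: white (.468,.103), pale blue (.454,-.211), mid-blue (.478,-.115), slate blue (.452,-.011), near-black (.461,.215). The orange and purple pots are ruled out. Both views agree on heights: pot tops are at about 53 mm and the rail top at about 12.5 mm. I'll move pot_1 first.

```bash
cat >> h.py <<'E'
M=[(.6532,.0726),(.6478,.0067),(.6420,-.0593),(.6367,-.1249),(.6316,-.1908)]
P=[(.4680,.1033),(.4538,-.2117),(.4780,-.1150),(.4522,-.0110),(.4612,.2148)]
RX=np.arctan2(-.081,.9967)
def R(a):
    y=np.array([np.cos(a),np.sin(a),0]); z=np.array([0,0,-1.]); return np.c_[np.cross(y,z),y,z]
def best(pos,a):
    q0=np.array(env.sense()["joint_positions"]); c=[]
    for k in (0,np.pi):
        q=solver.inverse_kinematics(pos,R(a+k))
        if q is not None: c.append((abs(np.array(q)-q0).max(),a+k))
    return R(min(c)[1])
def move(i,a=RX,zg=.010,hi=.125):
    x,y=P[i]; r=best([x,y,hi],a); env.reach([x,y,hi],r); env.movel([x,y,zg])
    effector.grasp(20); s=env.sense(); print(i+1,"grip",round(s["gripper_width"],4),round(s["grasp_force"],1),s["ee_pos"].round(4) if hasattr(s["ee_pos"],"round") else s["ee_pos"])
    env.movel([x,y,hi],rate=.2); print(" held",round(env.sense()["gripper_width"],4))
    x,y=M[i]; r=best([x,y,hi],RX); env.reach([x,y,hi],r); env.movel([x,y,zg+.0135],rate=.12)
    s=env.sense(); print(" down",s["wrist_force"].round(1),s["ee_pos"].round(4))
    effector.release(); env.movel([x,y,hi],rate=.2); print(" t",env.sense()["t"])
E
python3 - <<'E'
from h import *
move(0)
p,X=cloud("top"); cv2.imwrite("pics/a1.png",cv2.resize(p[110:270,180:450],(540,320))[:,:,::-1])
E
```

```text
1 grip 0.0415 20.0 [0.468  0.1033 0.01  ]
 held 0.0419
 down [-0.5  0.6 -2. ] [0.6537 0.0727 0.024 ]
 t 8.4583
```

View pics/a1.png

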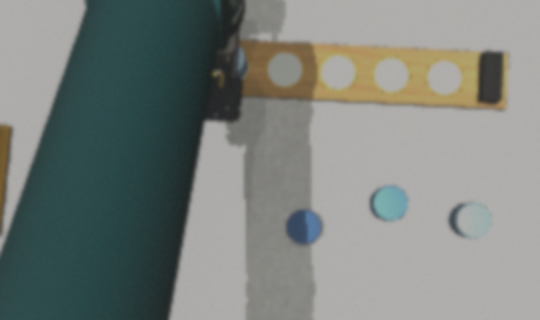

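The gripper hides most of pot_1, but its edge shows on the first mark at (240,65), and the grip width and forces were normal. I'll carry on with the rest.

```bash
python3 - <<'E'
from h import *
for i in (1,2,3): move(i)
move(4,a=np.pi/4)
env.reach([.40,.45,.25],best([.40,.45,.25],RX))
for c,cr in (("top",(180,110,330,170)),("side",(190,110,300,200))):
    p,X,o=pots(c,M); print(c)
    for k,a in enumerate(o): print(a[0], ((a[0][:2]-M[k])*1000).round(1))
    x,y,w,h=cr; cv2.imwrite(f"pics/end_{c}.png",cv2.resize(p[y:y+h,x:x+w],None,fx=2,fy=2)[:,:,::-1])
print(env.sense()["t"])
E
```

```text
2 grip 0.0418 20.0 [ 0.4538 -0.2117  0.01  ]
 held 0.042
 down [-0.2  0.1 -1.4] [0.6483 0.0065 0.0239]
 t 15.9
3 grip 0.0416 20.0 [ 0.478 -0.115  0.01 ]
 held 0.0415
 down [ 0.4  0.7 -1.2] [ 0.6425 -0.0595  0.024 ]
 t 22.4417
4 grip 0.0414 20.0 [ 0.4522 -0.011   0.01  ]
 held 0.0412
 down [ 0.  -0.4 -0.9] [ 0.6372 -0.125   0.024 ]
 t 29.075
5 grip 0.0416 20.0 [0.4613 0.2149 0.01  ]
 held 0.0416
 down [ 0.4  0.2 -1.1] [ 0.632  -0.1911  0.0238]
 t 37.0833
top
[0.653  0.074  0.0207 0.0646 0.6528 0.0738] [-0.2  1.4]
[0.648  0.0073 0.0208 0.0649 0.6475 0.0069] [0.2 0.6]
[ 0.6418 -0.0579  0.0209  0.0647  0.6419 -0.0581] [-0.2  1.4]
[ 0.6368 -0.1236  0.0211  0.0646  0.6367 -0.1237] [0.1 1.3]
[ 0.6322 -0.1894  0.021   0.0647  0.6316 -0.1892] [0.6 1.4]
side
[0.652  0.0718 0.0222 0.066  0.6517 0.0702] [-1.2 -0.8]
[0.6483 0.0041 0.0223 0.0661 0.6461 0.0036] [ 0.5 -2.6]
[ 0.6424 -0.0595  0.0229  0.066   0.6406 -0.061 ] [ 0.4 -0.2]
[ 0.6366 -0.1258  0.0225  0.066   0.6351 -0.1271] [-0.1 -0.9]
[ 0.6311 -0.1908  0.0225  0.066   0.6304 -0.1924] [-0.5  0. ]
39.6417
```

```bash
python3 -c "
import cv2,numpy as np
a=cv2.imread('pics/end_top.png');b=cv2.imread('pics/end_side.png')
w=max(a.shape[1],b.shape[1]);s=lambda i:cv2.resize(i,(w,280))
cv2.imwrite('pics/end.png',np.vstack([s(a),s(b)]))"
```

```text
(no output)
```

View pics/end.png

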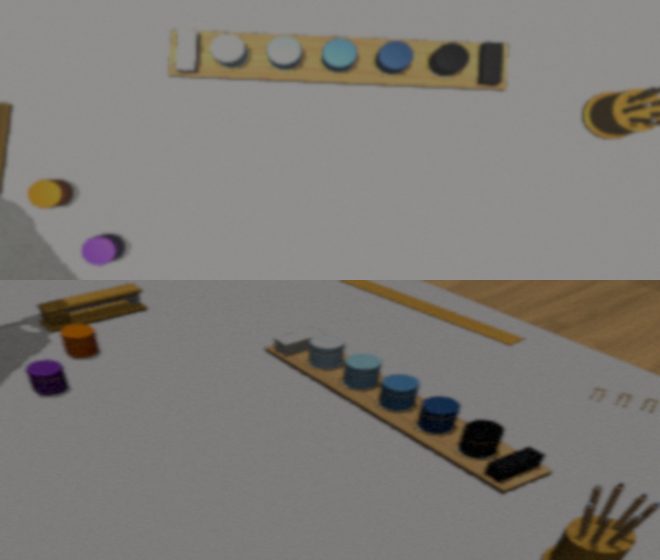

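All five pots stand upright on their marks, lightest by the white block at (187,50) to darkest by the black block at (490,62). Each is within about 1.5 mm of its mark when the two views are averaged. The stapler and pencil cup haven't been disturbed.

```bash
python3 -c "
from station import workorder; print(workorder.finish_job())"
```

```text
the job is handed in; nothing more can be done
None
```

I handed the job in at about 40 s with all five pots upright on their marks, lightest by the white block to darkest by the black; the stapler and pencil cup were not disturbed.

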